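Turn a phone chassis board side up in a turnover cradle

TASK

Load the phone chassis, screen up, into the blue leaf of the turnover cradle, then swing the blue leaf up against the standing orange leaf so the two close on the phone, and carry both over until the orange leaf lies flat. Finally swing the blue leaf all the way back open and let go, leaving the phone screen down in the flat orange leaf. Do not let the phone drop onto the bench and leave the other things where they are.

Things in the scene. Friction and masses are not known exactly. Their poses are not given: they have to be found in the camera images.
- handset_center (a point): Centre of the phone chassis, a loose rigid slab 140 x 62 x 12 mm (its own x, y, z), about 0.2 kg. z points out of the dark glass screen (up at the start); the back is copper with a green board. At the start it lies centred along the grey rest, its middle 31 mm above the bench. Grasp it across its 62 mm width near mid-length; its long edges overhang the rest by 13 mm.
- rest: Fixed grey block 100 x 36 x 25 mm high on which the phone lies at the start; origin at the centre of its underside, x along its length.
- load_nest (a point): Seat of the phone's centre in the blue leaf's tray, 90 mm from the hinge (44.5 mm above the bench, leaf flat). y: along the leaf, away from the hinge (the phone's length lies along it, either end first); x: parallel to the hinge; z: out of the tray, up when flat. Tray inside 145 x 67 mm (2.5 mm play each side of the phone), floor 38.5 mm above the bench, rims 6 mm higher.
- load_handle (a point): Middle of the blue leaf's handle: pale metal bar, 12 mm diameter, parallel to the hinge, 206 mm from its axis and at its height when flat (45 mm above the bench); 75 mm free between its arms, 33 mm free between bar and leaf end. Axes as load_nest. Fingers pointing down can pinch it across and keep pointing down through the whole swing; the bar turns between them.
- recv_nest (a point): Seat of the phone's centre in the orange leaf's tray, 90 mm from the hinge; moves with the leaf. x: parallel to the hinge; y: along the leaf, towards the hinge; z: out of the tray, up when flat. Same shape as the blue tray but 3.5 mm play each side and no handle; the leaf ends 168 mm from the hinge. The closing blue leaf pushes it down through the phone.
- cradle_hinge (a point): Middle of the hinge axis of both leaves, 45 mm above the bench; x: along the axis, y: towards the flat blue leaf, z up. The base is screwed down, 110 x 350 x 10 mm; cheeks at the hinge ends are 56 mm high. From 52 to 128 mm from the hinge the leaves have no side rims and are only 44 mm wide, so fingers can straddle the phone there and reach below it to the base.
- load_leaf (a joint): Angle of the blue leaf, rad: 0 = lying flat open (start), pi/2 = upright, pi = swung fully over to the orange side (its stop). Stiff hinge (about 0.25 N m): stays about where it is left.
- recv_leaf (a joint): Angle of the orange leaf, rad: 0 = lying flat, pi/2 = upright; starts roughly upright (1.4 to 1.65). Closed on each other the two leaf angles add up to pi. Stiff hinge (about 0.55 N m): stays where it is left and gives way when pushed.
- jig_plate: Bystander: copper plate 85 x 150 x 6 mm with six coloured posts, 26 mm high in all; origin under its centre.
- alcohol: Bystander: clear bottle, 48 mm in diameter, 130 mm high; origin under its centre.
- screw_tray: Bystander: yellow screw tray 80 x 120 x 20 mm; origin under its centre.
- driver: Bystander: screwdriver lying on the bench, 160 mm long.
Mind the look-alikes: they are no part of the job. Of the things that look like the part that bears handset_center, the smaller one is meant.

How it is judged:
By the outcome, as a careful person would: the job done as asked, in the order asked, and still so for the second after the job is handed in, with the robot touching nothing.
It also fails if it takes over 70 s, if anything falls off the work surface, if the arm or the gripper's body presses on something with over 40 N, if the wrist force passes 120 N, or if a joint passes its speed limit or range.

ROBOT

A 6-joint arm with a two-finger parallel gripper is mounted at the origin on the work surface. World frame = base frame: x ahead of the robot, y to its left, z up, the work surface at z = 0. Lengths are in m, angles in rad, forces in N, time in s.
With the tool pointing down it reaches from about 0.375 to 0.9 m from the base axis. Payload 3.1 kg.
Tool frame: the origin (TCP) lies midway between the tips of the shut fingers; the grasp point (between the pads) lies behind it (arm.pinch_z is the z of the grasp point in the tool frame, in m); z points along the fingers, y is the line along which they close (so a half turn about z gives the same grasp; the last joint's range is limited). The gripper opens to 85 mm and grips with 20 to 120 N. Pads are 22 mm wide; open, the fingers measure 114 mm over their backs; the gripper's body (76 mm by 85 mm) begins 54 mm behind the grasp point. The pads swing forward as they close: fully open they stand 13 mm farther back than shut.
Start: joints at [1.028, 0.527, 1.433, -0, 1.181, -0.178], TCP at [0.222, 0.584, 0.231] pointing down, gripper open.
Joint ranges: [-3.08, 3.08], [-0.75, 2.2], [0.22, 2.44], [-1.43, 4.57], [0, 2.65], [-2.85, 2.85]. Speed limits (rad/s): [2.79, 2.79, 3.14, 3.14, 3.14, 3.14].

INTERFACE

Orientations are given as [roll, pitch, yaw] about the fixed x, y, z axes, in that order (R = Rz(yaw) Ry(pitch) Rx(roll)).
In Python, from workcell import arm, viewer, close_job, finder gives the robot as it stands. The module is installed in compiled form; this text tells all that it offers.
- The arm moves only by the shell command python3 -m pendant 'ROWS' [OPENING] [FORCE]. ROWS is JSON, a list of rows, each a list of 6 numbers: the shift along the tool's x, y, z in cm, then the turn, a rotation vector about the tool's x, y, z in degrees. In form: [[tx, ty, tz, ax, ay, az], ...]. A call has 1 to 12 rows; each row shifts and turns the commanded pose from where the row before left it, along the tool's axes as they then stand; what a row does not reach is not made up. A row lasts 1/12 s, in which the tool goes at most 41.7 mm and 7.16 degrees, less where a joint would pass 70% of its speed; a pose out of reach is approached as far as the arm can. A call with a gripper value outside its range is refused whole. OPENING is the finger opening in cm, from 0 to 8.54, set as the call begins (- or left out, the last holds). The fingers move at their own pace and stop on an object; FORCE is the grip in N (left out, the last holds). Time passes only in rows, so rows that do not move let the fingers close. It gives the time, the measured TCP pose, the force, the opening and the grip force at its end, in the units of the state.
- arm.state(): the state, without advancing time (a new reading comes with each control period).
- viewer.snapshot(name): name is "side" or "top"; returns the picture (480x640x3 uint8, red, green, blue); there is no depth.
- viewer.calibration(name): a dict with "camera_matrix" (3x3 intrinsics, pixels), "rvec" (rotation vector, rad) and "tvec" (3), from world to camera coordinates, as OpenCV has them. Camera axes: x right, y down, z forward; pixel columns grow to the right and rows downward; lengths in m; the calibration is good to about 2 mm. A picture is of the moment at which its call begins. calibration takes no time and is no camera call.
- close_job(): hands the job in; it is judged then, once.
Trained networks look in the newest picture that a camera, given by its name, has taken for a name from the list of things; names that differ only in an ending like _2 or _b are one class to them, and where a whole thing is asked for, a point or a joint stands for the part that bears it (a point fixed in the world has none). Each returns a list of dicts, best first, with "conf" (0 to 1); they miss things now and then, are a little off and sometimes report something else, mostly with a low value. They report only what shows in the picture. A call takes as long as a camera call. They do not tell look-alikes from the thing itself.
- finder.find_in(camera, name): "at" ([x, y, z] in m, in world coordinates, good to about 4 mm: the middle of the surface that is visible of it).
The state is a dict: "time": time; "q": joint angles; "qvel": joint speeds; "effort": joint torques, N m; "eef_pos": TCP position; "tool_rot": TCP orientation; "force": force on the tool from outside, world axes, zero at the start; "wrist_torque": the same for the moment, N m; "width": finger opening in m; "grip_force": force on a finger pad.
Only numpy, scipy, OpenCV 4.12 (cv2) and the standard library are available. Lean on these libraries where they do the work, as an engineer would, in place of code of your own. Each camera call takes 0.05 s, during which the arm holds its last target. There are 200 camera calls.

## Working session

There is one attempt and no reset: what is moved stays moved. The work goes in short steps, Python scripts to look and compute and a shell command to move; the robot and the scene stay as the last step left them, time stands still between calls to the robot, and variables do not carry over. Pictures are saved under pics/ and viewed, at most 13 in all, crops included, and the job is handed in when it is done.

```bash
mkdir -p pics
python3 - <<'E'
from workcell import arm, viewer, finder
import cv2, numpy as np
s=arm.state();print({k:np.round(v,3).tolist() for k,v in s.items()},arm.pinch_z)
for c in ["top","side"]:
    im=viewer.snapshot(c);cv2.imwrite(f"pics/{c}0.png",im[:,:,::-1])
    for n in ["handset_center","rest","load_nest","load_handle","recv_nest","cradle_hinge","load_leaf","recv_leaf","jig_plate","alcohol","screw_tray","driver"]:
        try: print(c,n,[(np.round(d["at"],3).tolist(),round(d["conf"],2)) for d in finder.find_in(c,n)])
        except Exception as e: print(n,e)
E
```

```text
{'time': 0.0, 'q': [1.029, 0.528, 1.434, 0.0, 1.181, -0.179], 'qvel': [-0.001, 0.0, -0.001, 0.001, -0.001, 0.002], 'effort': [0.001, -44.234, -17.803, -0.0, 0.008, -0.0], 'eef_pos': [0.222, 0.583, 0.23], 'tool_rot': [-3.139, -0.0, 2.778], 'force': [-0.203, 0.113, -0.286], 'wrist_torque': [-0.021, -0.035, 0.009], 'grip_force': 0.0, 'width': 0.085} -0.0187
top handset_center [([0.457, 0.67, 0.015], 0.96), ([0.512, 0.3, 0.04], 0.74), ([0.767, -0.039, 0.004], 0.31)]
top rest []
top load_nest [([0.352, -0.412, 0.027], 0.55)]
top load_handle [([0.57, 0.004, 0.037], 0.96), ([0.563, -0.118, 0.139], 0.32)]
top recv_nest [([0.562, -0.115, 0.143], 0.62), ([0.769, -0.042, 0.004], 0.58)]
top cradle_hinge [([0.557, -0.095, 0.031], 0.67)]
top load_leaf [([0.572, 0.011, 0.037], 0.98)]
top recv_leaf [([0.565, -0.116, 0.145], 0.74)]
top jig_plate [([0.767, -0.042, 0.002], 0.59)]
top alcohol [([0.709, 0.112, 0.083], 0.84), ([0.674, 0.342, 0.005], 0.61), ([0.514, 0.301, 0.039], 0.2)]
top screw_tray [([0.676, 0.345, 0.006], 0.96)]
top driver [([0.356, -0.41, 0.022], 0.83)]
side handset_center [([0.511, 0.288, 0.037], 0.72), ([0.458, 0.652, 0.021], 0.65)]
side rest []
side load_nest [([0.555, 0.047, 0.042], 0.76)]
side load_handle [([0.556, 0.046, 0.042], 0.68)]
side recv_nest [([0.562, -0.121, 0.135], 0.6)]
side cradle_hinge [([0.551, -0.12, 0.039], 0.85), ([0.772, -0.051, 0.008], 0.54)]
side load_leaf [([0.559, 0.042, 0.039], 0.97)]
side recv_leaf []
side jig_plate [([0.775, -0.052, 0.008], 0.72), ([0.558, 0.04, 0.041], 0.62)]
side alcohol [([0.354, -0.422, 0.026], 0.18)]
side screw_tray []
side driver [([0.352, -0.421, 0.024], 0.78)]
```

View pics/top0.png

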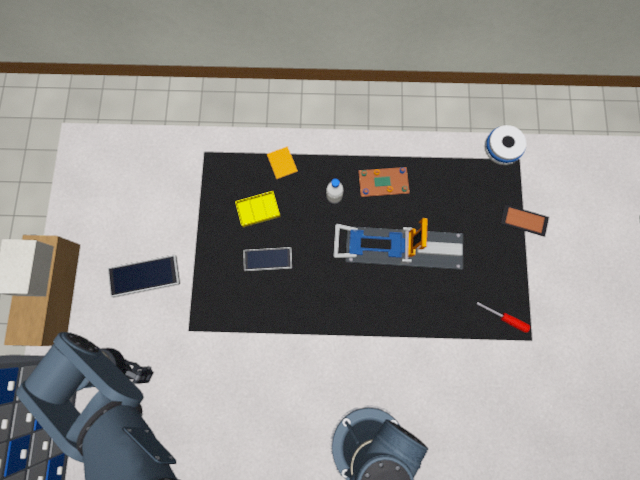

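View pics/side0.png

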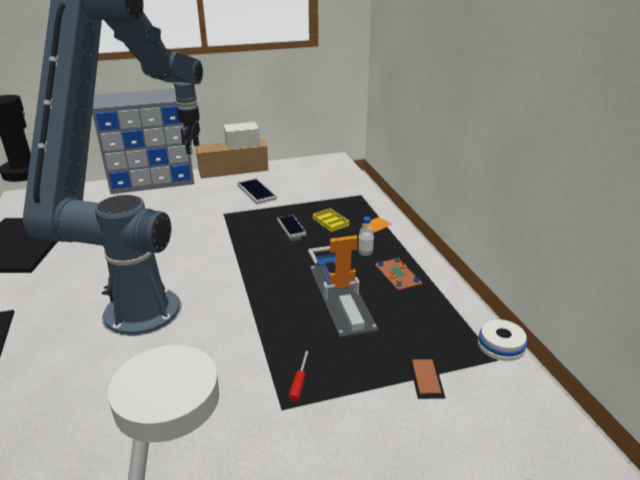

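The top view shows the small phone at (267,259) and the large look-alike at (143,276). The blue leaf is at about (380,243) with its handle at (342,242), the orange leaf stands at about (418,238), and the cradle runs along +y.

```bash
cat > h.py <<'E'
import cv2, numpy as np
from workcell import arm, viewer, finder
def back(cam,px,z):
    c=viewer.calibration(cam);K=np.array(c["camera_matrix"]);R=cv2.Rodrigues(np.array(c["rvec"],float))[0];t=np.array(c["tvec"],float).ravel()
    px=np.atleast_2d(px).astype(float);d=(R.T@np.linalg.inv(K)@np.c_[px,np.ones(len(px))].T).T;o=-R.T@t
    return o+d*((z-o[2])/d[:,2])[:,None]
def proj(cam,P):
    c=viewer.calibration(cam);return cv2.projectPoints(np.array(P,float).reshape(-1,1,3),np.array(c["rvec"],float),np.array(c["tvec"],float),np.array(c["camera_matrix"]),None)[0].reshape(-1,2)
def blob(cam,mask,roi,z):
    x0,y0,x1,y1=roi;m=np.zeros(mask.shape,np.uint8);m[y0:y1,x0:x1]=mask[y0:y1,x0:x1]
    n,l,st,ce=cv2.connectedComponentsWithStats(m);i=1+np.argmax(st[1:,4]);ys,xs=np.where(l==i)
    P=back(cam,np.c_[xs,ys],z)[:,:2];(c,s,a)=cv2.minAreaRect((P*1000).astype(np.float32))
    b=cv2.boxPoints((c,s,a));e=max([b[1]-b[0],b[2]-b[1]],key=np.linalg.norm)
    return len(xs),np.round(c,1),np.round(s,1),round(np.degrees(np.arctan2(e[1],e[0]))%180,2),np.round(P.mean(0)*1000,1)
E
python3 - <<'E'
from h import *
im=cv2.imread("pics/top0.png");i=im.astype(int);g=i.max(2);hsv=cv2.cvtColor(im,cv2.COLOR_BGR2HSV)
print("cam",back("top",[[267,259]],0.0)-back("top",[[267,259]],0.1))
print("phone",blob("top",g>45,(235,240,300,280),.037))
print("base",blob("top",g>45,(325,215,475,280),.010))
bl=(hsv[...,0]>100)&(hsv[...,0]<125)&(hsv[...,1]>150)&(g>80)
print("blue",blob("top",bl,(325,215,475,280),.044))
print("handle",blob("top",(g>140)&(hsv[...,1]<60),(325,215,362,270),.048))
print("orange",blob("top",(hsv[...,0]>8)&(hsv[...,0]<25)&(hsv[...,1]>150),(400,200,440,270),.2))
a=cv2.resize(im[200:290,230:480],None,fx=3.2,fy=3.2,interpolation=cv2.INTER_CUBIC)
cv2.imwrite("pics/crop0.png",a)
E
```

```text
cam [[ 0.01695253  0.01352162 -0.1       ]]
phone (1132, array([514.6, 303.2]), array([ 75.1, 146.6]), np.float32(95.46), array([513.7, 304.6]))
base (4534, array([584.1, -84.8]), array([393.5, 161.1]), np.float32(89.48), array([567.3, -95.5]))
blue (740, array([568.5, -15.8]), array([159.5,  73.1]), np.float32(88.09), array([567.5, -18.1]))
handle (284, array([568.5,  77.4]), array([ 65.9, 106.1]), np.float32(178.55), array([570.1,  87.8]))
orange (407, array([ 554.4, -102.8]), array([ 46.2, 104.9]), np.float32(176.05), array([ 554.5, -103.4]))
```

View pics/crop0.png

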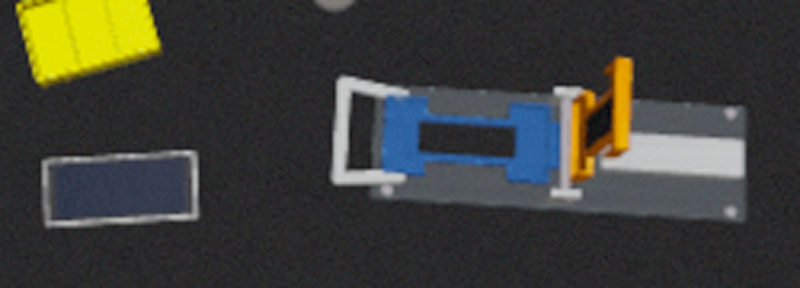

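Run:
```python
from h import *
f=lambda p,z:(back("top",np.array(p)/3.2+[229.7,199.7],z)*1000).round(1)[:,:2]
def ang(a,b): d=b-a; return np.degrees(np.arctan2(d[1],d[0])).round(1)
P=f([[44,160],[196,152],[198,217],[47,226]],.037);print(P,P.mean(0),ang(P[1],P[0]),ang(P[2],P[3]),ang(P[3],P[0]),ang(P[2],P[1]))
B=f([[745,108],[745,220],[373,197],[380,86]],.010);print(B,B.mean(0),ang(B[0],B[3]),ang(B[1],B[2]),ang(B[1],B[0]))
C=f([[567,90],[566,193]],.056);print("cheeks",C,C.mean(0),ang(C[1],C[0]))
H=f([[345,82],[337,180]],.05);print("bar",H,H.mean(0),ang(H[1],H[0]))
L=f([[386,97],[384,174]],.045);print("leafend",L,L.mean(0))
c=viewer.calibration("top");R=cv2.Rodrigues(np.array(c["rvec"]))[0];print("campos",-R.T@np.ravel(c["tvec"]))
```

```text
[[539.1 376. ]
 [550.4 236.5]
 [490.1 232.1]
 [478.  369.3]] [514.4   303.475] 94.6 95.0 6.3 4.2
[[ 612.3 -278.1]
 [ 505.4 -274.2]
 [ 517.5   71.6]
 [ 624.4   66.8]] [ 564.9   -103.475] 88.0 88.0 -2.1
cheeks [[ 613.7 -101.9]
 [ 518.2  -99.9]] [ 565.95 -100.9 ] -1.2
bar [[617.3 101. ]
 [525.5 106.4]] [571.4 103.7] -3.4
leafend [[605.3  62.8]
 [533.1  63.6]] [569.2  63.2]
campos [0.29576364 0.1316642  1.32005794]
```

```bash
cat >> h.py <<'E'
from scipy.spatial.transform import Rotation as Ro
def go(p,yawdeg):
    s=arm.state();R=Ro.from_euler("xyz",s["tool_rot"]);T=Ro.from_euler("xyz",[np.pi,0,np.radians(yawdeg)])
    d=np.array(p)-s["eef_pos"]
    print("t",round(s["time"],2),"now-axes cm",np.round(R.inv().apply(d)*100,2),"| after-turn-axes cm",np.round(T.inv().apply(d)*100,2),"turn deg",np.round(np.degrees((R.inv()*T).as_rotvec()),2),"F",np.round(s["force"],1),"w",round(s["width"]*1000,1),"g",round(s["grip_force"],1))
E
python3 -c "
from h import *
go([.5144,.3035,.12],94.8)"
```

```text
t 1.3 now-axes cm [-37.28 -15.83  11.13] | after-turn-axes cm [-30.4   26.75  11.13] turn deg [ 0.   -0.   64.35] F [ 0.2  0.  -0.6] w 85.0 g 0.0
```

```bash
python3 -m pendant '[[-3.73,-1.58,1.0,0,0,0],[-3.73,-1.58,1.0,0,0,0],[-3.73,-1.58,1.0,0,0,0],[-3.73,-1.58,1.0,0,0,0],[-3.73,-1.58,1.0,0,0,0],[-3.73,-1.58,1.0,0,0,0],[-3.73,-1.58,1.0,0,0,0],[-3.73,-1.58,1.0,0,0,0],[-3.73,-1.58,1.0,0,0,0],[-3.73,-1.58,1.0,0,0,0]]' 8.54 30
python3 -m pendant '[[0,0,0,0,0,7.1],[0,0,0,0,0,7.1],[0,0,0,0,0,7.1],[0,0,0,0,0,7.1],[0,0,0,0,0,7.1],[0,0,0,0,0,7.1],[0,0,0,0,0,7.1],[0,0,0,0,0,7.1],[0,0,0,0,0,7.1],[0,0,0,0,0,0.4],[0,0,0,0,0,0]]'
python3 - <<'E'
from h import *
go([.5144,.3035,.006],94.8)
for c in ("top","side"):
    im=viewer.snapshot(c);cv2.imwrite(f"pics/{c}1.png",im[:,:,::-1])
    print(finder.find_in(c,"handset_center"))
a=cv2.imread("pics/side1.png");cv2.imwrite("pics/crop1.png",cv2.resize(a[150:290,220:420],None,fx=4,fy=4,interpolation=cv2.INTER_CUBIC))
E
```

```text
time: 2.13
eef_pos: [0.5157, 0.3026, 0.1311]
tool_rot: [3.141, 0.0, 2.778]
force: [0.1, 0.7, 0.8]
width: 0.0854
grip_force: 0.0
time: 3.05
eef_pos: [0.5144, 0.3041, 0.1315]
tool_rot: [3.141, -0.0, 1.658]
force: [1.0, 0.1, -1.2]
width: 0.0854
grip_force: 0.0
t 3.05 now-axes cm [-6.000e-02 -1.000e-02  1.255e+01] | after-turn-axes cm [-6.000e-02 -1.000e-02  1.255e+01] turn deg [ 0.01 -0.    0.21] F [ 1.   0.1 -1.2] w 85.4 g 0.0
[{'at': [0.4589, 0.6708, 0.016], 'conf': 0.69}, {'at': [0.5236, 0.2437, 0.0385], 'conf': 0.56}]
[{'at': [0.5131, 0.2872, 0.0348], 'conf': 0.93}, {'at': [0.4548, 0.6521, 0.0184], 'conf': 0.93}]
```

View pics/crop1.png

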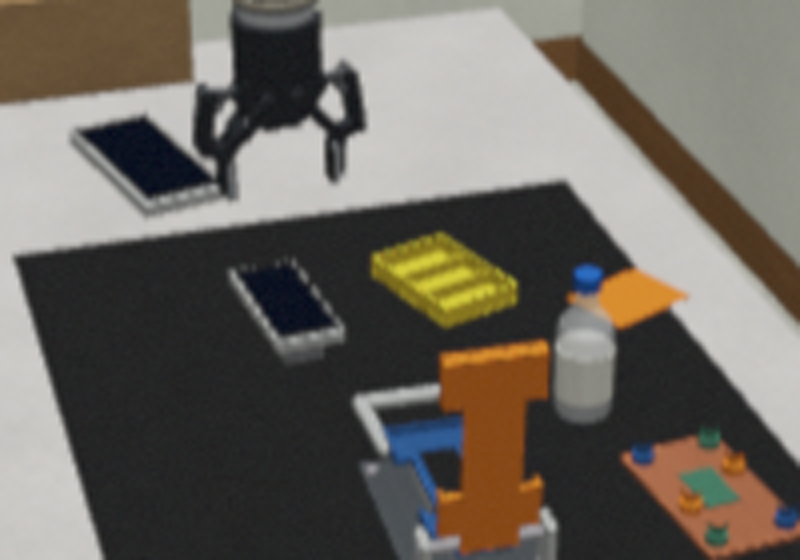

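The side crop shows the open gripper above and behind the phone. The phone's top corners are at about (230,268) and (342,328), on its rest. I'll descend now.

```bash
python3 -m pendant '[[0,0,2.5,0,0,0],[0,0,2.5,0,0,0],[0,0,2.5,0,0,0],[0,0,2.0,0,0,0],[0,0,1.5,0,0,0],[0,0,1.0,0,0,0],[0,0,0.5,0,0,0],[0,0,0,0,0,0],[0,0,0,0,0,0]]'
python3 -m pendant '[[0,0,0,0,0,0],[0,0,0,0,0,0],[0,0,0,0,0,0],[0,0,0,0,0,0],[0,0,0,0,0,0],[0,0,0,0,0,0],[0,0,0,0,0,0],[0,0,0,0,0,0]]' 5.5 30
```

```text
time: 4.0
eef_pos: [0.5147, 0.3043, 0.0069]
tool_rot: [3.141, -0.0, 1.656]
force: [0.8, 0.4, -0.0]
width: 0.0856
grip_force: 0.0
time: 4.67
eef_pos: [0.5151, 0.3044, 0.0076]
tool_rot: [3.14, -0.001, 1.656]
force: [-0.0, -0.3, 5.8]
width: 0.0616
grip_force: 33.5
```

```bash
python3 -m pendant '[[0,0,-0.5,0,0,0],[0,0,-1,0,0,0],[0,0,-1.5,0,0,0],[0,0,-1.5,0,0,0],[0,0,-1.5,0,0,0],[0,0,-1.5,0,0,0],[0,0,-1,0,0,0],[0,0,-0.5,0,0,0],[0,0,0,0,0,0]]'
python3 -c "
from h import *
go([.5684,-.0125,.08],88)"
```

```text
time: 5.42
eef_pos: [0.5149, 0.3043, 0.0978]
tool_rot: [3.139, -0.001, 1.656]
force: [-0.1, 0.0, -1.6]
width: 0.0614
grip_force: 33.3
t 5.42 now-axes cm [-32.02   2.64   1.77] | after-turn-axes cm [-31.48   6.45   1.78] turn deg [ 0.13 -0.04  6.86] F [-0.1  0.  -1.6] w 61.4 g 33.3
```

```bash
python3 -m pendant '[[0,0,0,0,0,3.4],[-1.5,0.3,0,0,0,3.5],[-3,0.6,0,0,0,0],[-3.5,0.7,0,0,0,0],[-3.5,0.75,0,0,0,0],[-3.5,0.75,0,0,0,0],[-3.5,0.75,0,0,0,0],[-3.5,0.75,0,0,0,0],[-3.5,0.7,0,0,0,0],[-3,0.6,0.5,0,0,0],[-2,0.4,0.5,0,0,0],[-1,0.15,0.5,0,0,0]]'
python3 -m pendant '[[0,0,0,0,0,0],[0,0,0,0,0,0],[0,0,0,0,0,0]]'
python3 - <<'E'
from h import *
go([.5684,-.0125,.022],88)
for c in ("top","side"):
    im=viewer.snapshot(c);cv2.imwrite(f"pics/{c}2.png",im[:,:,::-1])
a=cv2.imread("pics/top2.png")[200:290,320:480];b=cv2.imread("pics/side2.png")[200:350,280:420]
a=cv2.resize(a,(800,450)[0:2],interpolation=cv2.INTER_CUBIC)[:, :500];b=cv2.resize(b,None,fx=3,fy=3,interpolation=cv2.INTER_CUBIC)
b=b[:450,:300]
cv2.imwrite("pics/crop2.png",np.hstack([a,b]))
E
```

```text
time: 6.42
eef_pos: [0.5689, -0.0159, 0.0805]
tool_rot: [3.142, 0.0, 1.532]
force: [0.3, -0.2, -1.2]
width: 0.0614
grip_force: 33.3
time: 6.67
eef_pos: [0.5676, -0.0114, 0.0811]
tool_rot: [-3.14, -0.001, 1.536]
force: [-0.4, 0.5, -1.5]
width: 0.0616
grip_force: 33.2
t 6.67 now-axes cm [-0.12  0.1   5.91] | after-turn-axes cm [-0.11  0.08  5.91] turn deg [-0.1  -0.04  0.01] F [-0.4  0.5 -1.5] w 61.6 g 33.2
```

View pics/crop2.png

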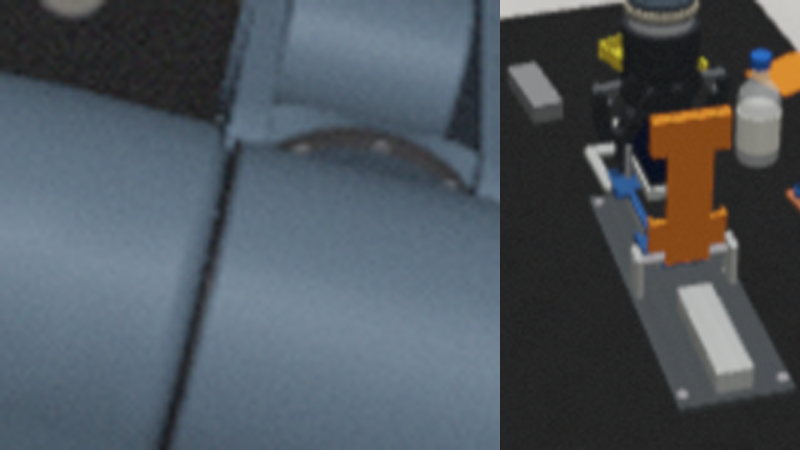

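Run:
```python
from h import *
s=lambda p,z:(back("side",(np.array(p)-[500,0])/3+[279.7,199.7],z)*1000).round(1)[:,:2]
B=s([[683,408],[792,383],[594,198]],.01);print(B)
y=np.radians(88);u=np.array([np.cos(y),np.sin(y)]);v=np.array([u[1],-u[0]]);h=np.array([565.3,-102.5])
print("exp",h-175*u-55*v,h-175*u+55*v,h+175*u-55*v)
R=s([[508,67],[530,61],[563,106],[541,112]],.025);print(R,R.mean(0))
```

```text
[[ 506.1 -279.1]
 [ 610.6 -275. ]
 [ 520.9   66.3]]
exp [ 504.22609259 -275.47392241] [ 614.15908356 -279.31286705] [516.44091644  74.31286705]
[[492.6 347.3]
 [521.3 354.3]
 [532.2 238.5]
 [504.8 232.6]] [512.725 293.175]
```

```bash
python3 -m pendant '[[0,0.1,1,0,0,0],[0,0,1,0,0,0],[0,0,1,0,0,0],[0,0,0.7,0,0,0],[0,0,0.3,0,0,0],[0,0,0.3,0,0,0],[0,0,0,0,0,0]]'
python3 -m pendant '[[0,0,0.3,0,0,0],[0,0,0.3,0,0,0],[0,0,0,0,0,0]]'
python3 -m pendant '[[0,0,0.3,0,0,0],[0,0,0.3,0,0,0],[0,0,0,0,0,0]]'
```

```text
time: 7.35
eef_pos: [0.569, -0.0128, 0.0375]
tool_rot: [-3.14, -0.0, 1.535]
force: [-0.1, 0.9, -2.0]
width: 0.0614
grip_force: 33.2
time: 7.6
eef_pos: [0.5693, -0.0129, 0.0322]
tool_rot: [-3.141, -0.0, 1.535]
force: [-0.4, 0.7, -1.5]
width: 0.0615
grip_force: 33.2
time: 7.85
eef_pos: [0.5691, -0.0128, 0.026]
tool_rot: [-3.141, -0.0, 1.535]
force: [-0.2, 0.3, -1.3]
width: 0.0609
grip_force: 33.2
```

```bash
python3 -m pendant '[[0.05,0,0.2,0,0,0],[0,0,0,0,0,0]]'
python3 -m pendant '[[0,0,0.2,0,0,0],[0,0,0,0,0,0]]'
python3 -m pendant '[[0,0,0.1,0,0,0],[0,0,0,0,0,0]]'
```

```text
time: 8.02
eef_pos: [0.5693, -0.0123, 0.0242]
tool_rot: [-3.141, -0.0, 1.535]
force: [-0.1, 0.5, -0.6]
width: 0.0616
grip_force: 33.2
time: 8.18
eef_pos: [0.5694, -0.0123, 0.0222]
tool_rot: [-3.141, -0.0, 1.535]
force: [0.6, 0.2, -2.1]
width: 0.0615
grip_force: 33.2
time: 8.35
eef_pos: [0.5694, -0.0124, 0.0213]
tool_rot: [-3.141, -0.0, 1.535]
force: [-0.4, -0.4, -1.7]
width: 0.0615
grip_force: 33.2
```

```bash
python3 -m pendant '[[0,0,0.1,0,0,0],[0,0,0,0,0,0]]'
python3 -m pendant '[[0,0,0,0,0,0],[0,0,0,0,0,0],[0,0,0,0,0,0],[0,0,0,0,0,0],[0,0,0,0,0,0],[0,0,0,0,0,0]]' 8.54
```

```text
time: 8.52
eef_pos: [0.5695, -0.0124, 0.0211]
tool_rot: [3.142, 0.0, 1.535]
force: [-1.2, 1.1, 3.7]
width: 0.0617
grip_force: 33.8
time: 9.02
eef_pos: [0.5695, -0.0124, 0.0204]
tool_rot: [-3.142, 0.0, 1.535]
force: [0.6, 1.0, -0.5]
width: 0.0854
grip_force: 0.0
```

```bash
python3 -m pendant '[[0,0,-1,0,0,0],[0,0,-2,0,0,0],[0,0,-2.5,0,0,0],[0,0,-3,0,0,0],[0,0,-3,0,0,0],[2,0,-1,0,0,0],[3,0,0,0,0,0],[3,0,0,0,0,0],[2.5,0,0,0,0,0],[1,0,0,0,0,0],[0,0,0,0,0,7]]' 3.6
python3 -m pendant '[[0,0,0,0,0,7],[0,0,0,0,0,7],[0,0,0,0,0,7],[0,0,0,0,0,7],[0,0,0,0,0,7],[0,0,0,0,0,7],[0,0,0,0,0,7],[0,0,0,0,0,7],[0,0,0,0,0,7],[0,0,0,0,0,7],[0,0,0,0,0,7],[0,0,0,0,0,6]]'
python3 - <<'E'
from h import *
go([.5725,.1040,.13],-2)
for c in ("top","side"):
    im=viewer.snapshot(c);cv2.imwrite(f"pics/{c}3.png",im[:,:,::-1])
    print(finder.find_in(c,"handset_center"),finder.find_in(c,"load_handle"))
a=cv2.imread("pics/top3.png")[200:290,320:480];b=cv2.imread("pics/side3.png")[200:350,280:420]
a=cv2.resize(a,None,fx=5,fy=5,interpolation=cv2.INTER_CUBIC)[:, :500];b=cv2.resize(b,None,fx=3,fy=3,interpolation=cv2.INTER_CUBIC)
cv2.imwrite("pics/crop3.png",np.hstack([a,b[:450,:300]]))
E
```

```text
time: 9.93
eef_pos: [0.5733, 0.1049, 0.1461]
tool_rot: [3.141, -0.0, 1.414]
force: [-0.2, 0.2, 0.0]
width: 0.0361
grip_force: 0.0
time: 10.93
eef_pos: [0.5735, 0.1019, 0.1458]
tool_rot: [3.141, 0.0, -0.042]
force: [-0.2, 0.3, -0.4]
width: 0.0359
grip_force: 0.0
t 10.93 now-axes cm [-0.11 -0.21  1.58] | after-turn-axes cm [-0.11 -0.21  1.58] turn deg [ 0.02  0.01 -0.39] F [-0.2  0.3 -0.4] w 35.9 g 0.0
[{'at': [0.5666, -0.0515, 0.0523], 'conf': 0.62}, {'at': [0.4546, 0.6705, 0.0192], 'conf': 0.61}] [{'at': [0.5598, -0.0854, 0.0361], 'conf': 0.59}]
[{'at': [0.4571, 0.6522, 0.0165], 'conf': 0.94}, {'at': [0.5568, 0.0095, 0.0503], 'conf': 0.64}] [{'at': [0.5379, 0.0784, 0.0488], 'conf': 0.75}]
```

View pics/crop3.png

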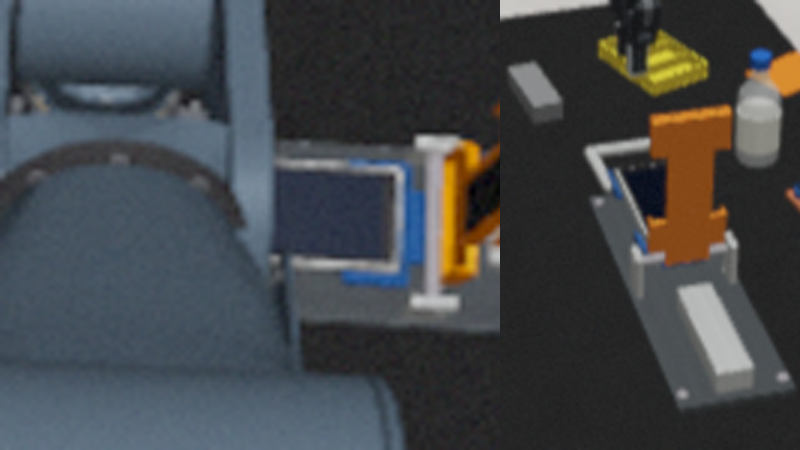

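Top crop: the phone lies flat between the blue rims, right-hand end at (400,170)–(400,270). It is about 1 mm off centre, which is within play. Next is the bar.

```bash
python3 -m pendant '[[-0.1,-0.25,2,0,0,-0.4],[0,0,2.5,0,0,0],[0,0,2.5,0,0,0],[0,0,2,0,0,0],[0,0,1.5,0,0,0],[0,0,1,0,0,0],[0,0,0.4,0,0,0],[0,0,0,0,0,0]]'
python3 -m pendant '[[0,0,0,0,0,0],[0,0,0,0,0,0],[0,0,0,0,0,0],[0,0,0,0,0,0],[0,0,0,0,0,0],[0,0,0,0,0,0]]' 0.8 30
python3 -c "
from h import *
go([.5725,.1040,.0263],-2)"
```

```text
time: 11.9
eef_pos: [0.5723, 0.105, 0.0257]
tool_rot: [3.142, 0.001, -0.028]
force: [-0.3, -0.6, 0.7]
width: 0.036
grip_force: 0.0
time: 12.4
eef_pos: [0.5735, 0.1036, 0.0276]
tool_rot: [3.14, -0.002, -0.028]
force: [-1.0, -5.8, -0.2]
width: 0.011
grip_force: 29.2
t 12.4 now-axes cm [-0.1  -0.04  0.13] | after-turn-axes cm [-0.1  -0.04  0.13] turn deg [ 0.11 -0.11  0.39] F [-1.  -5.8 -0.2] w 11.0 g 29.2
```

Run:
```python
import numpy as np
def tab(a,b,st):
    t=np.radians(np.arange(a,b+.1,st));y=20.6*(1-np.cos(t));z=-20.6*np.sin(t)
    print(a,b,str(np.c_[np.zeros(len(t)-1),np.diff(y),np.diff(z)].round(2).tolist()))
tab(0,44,4);tab(44,80,4);tab(80,110,3);tab(110,146,4);tab(146,180,4);tab(178,180,2)
```

```text
0 44 [[0.0, 0.05, -1.44], [0.0, 0.15, -1.43], [0.0, 0.25, -1.42], [0.0, 0.35, -1.4], [0.0, 0.44, -1.37], [0.0, 0.54, -1.33], [0.0, 0.63, -1.29], [0.0, 0.72, -1.25], [0.0, 0.8, -1.19], [0.0, 0.89, -1.13], [0.0, 0.96, -1.07]]
44 80 [[0.0, 1.03, -1.0], [0.0, 1.1, -0.92], [0.0, 1.16, -0.85], [0.0, 1.22, -0.76], [0.0, 1.27, -0.68], [0.0, 1.31, -0.58], [0.0, 1.35, -0.49], [0.0, 1.38, -0.4], [0.0, 1.41, -0.3]]
80 110 [[0.0, 1.07, -0.16], [0.0, 1.07, -0.1], [0.0, 1.08, -0.05], [0.0, 1.08, 0.01], [0.0, 1.08, 0.07], [0.0, 1.07, 0.12], [0.0, 1.06, 0.18], [0.0, 1.05, 0.23], [0.0, 1.04, 0.29], [0.0, 1.02, 0.34]]
110 146 [[0.0, 1.33, 0.54], [0.0, 1.29, 0.63], [0.0, 1.25, 0.72], [0.0, 1.19, 0.8], [0.0, 1.13, 0.89], [0.0, 1.07, 0.96], [0.0, 1.0, 1.03], [0.0, 0.92, 1.1], [0.0, 0.85, 1.16]]
146 180 [[0.0, 0.76, 1.22], [0.0, 0.68, 1.27], [0.0, 0.58, 1.31], [0.0, 0.49, 1.35], [0.0, 0.4, 1.38], [0.0, 0.3, 1.41], [0.0, 0.2, 1.42], [0.0, 0.1, 1.43]]
178 180 [[0.0, 0.01, 0.72]]
```

```bash
python3 -m pendant '[[0,0.05,-1.44,0,0,0.3],[0,0.15,-1.43,0,0,0],[0,0.25,-1.42,0,0,0],[0,0.35,-1.4,0,0,0]]'
python3 -m pendant '[[0,0.44,-1.37,0,0,0],[0,0.54,-1.33,0,0,0],[0,0.63,-1.29,0,0,0],[0,0.72,-1.25,0,0,0],[0,0.8,-1.19,0,0,0],[0,0.89,-1.13,0,0,0],[0,0.96,-1.07,0,0,0],[0,0,0,0,0,0]]'
python3 -c "
from h import *
go([.5725,.1036-.206*(1-np.cos(np.radians(44))),.0276+.206*np.sin(np.radians(44))],-2)"
```

```text
time: 12.73
eef_pos: [0.5731, 0.096, 0.0844]
tool_rot: [3.14, -0.002, -0.034]
force: [1.6, -6.1, -5.4]
width: 0.0109
grip_force: 29.2
time: 13.4
eef_pos: [0.5713, 0.0474, 0.1731]
tool_rot: [-3.139, -0.003, -0.036]
force: [-1.6, 6.0, 5.2]
width: 0.0109
grip_force: 29.6
t 13.4 now-axes cm [0.13 0.15 0.24] | after-turn-axes cm [0.13 0.15 0.24] turn deg [-0.13 -0.18 -0.04] F [-1.6  6.   5.2] w 10.9 g 29.6
```

```bash
python3 -m pendant '[[0.1,1.0,-1.05,0,0,0],[0,1.08,-0.95,0,0,0],[0,1.16,-0.85,0,0,0],[0,1.22,-0.76,0,0,0],[0,1.27,-0.68,0,0,0],[0,1.31,-0.58,0,0,0],[0,1.35,-0.49,0,0,0],[0,0,0,0,0,0]]'
python3 - <<'E'
from h import *
go([.572,.1036-.206*(1-np.cos(np.radians(72))),.0276+.206*np.sin(np.radians(72))],-2)
im=viewer.snapshot("side");cv2.imwrite("pics/side4.png",im[:,:,::-1])
im=viewer.snapshot("top");cv2.imwrite("pics/top4.png",im[:,:,::-1])
a=cv2.imread("pics/side4.png")[150:300,270:420]
cv2.imwrite("pics/crop4.png",cv2.resize(a,None,fx=3.5,fy=3.5,interpolation=cv2.INTER_CUBIC))
E
```

```text
time: 14.07
eef_pos: [0.5682, -0.0375, 0.2268]
tool_rot: [-3.141, -0.001, -0.035]
force: [-4.1, 3.4, 12.0]
width: 0.0106
grip_force: 31.3
t 14.07 now-axes cm [0.38 0.11 0.32] | after-turn-axes cm [0.38 0.11 0.32] turn deg [-0.03 -0.04 -0.03] F [-4.1  3.4 12. ] w 10.6 g 31.3
```

View pics/crop4.png

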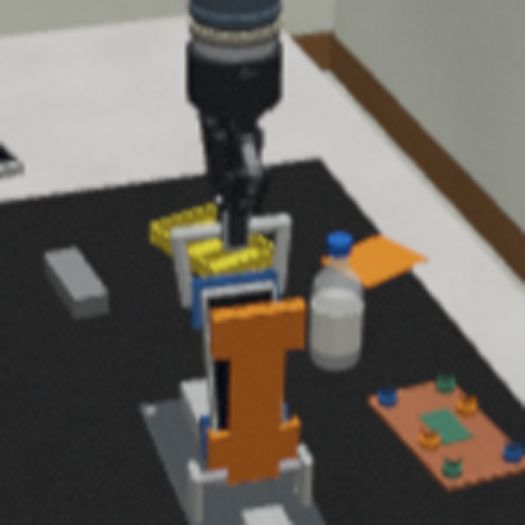

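The side crop shows the blue leaf steep with the phone seated in its tray, its upper end at (240,290). The orange leaf stands in front and the fingers hold the bar at (235,235).

```bash
python3 -m pendant '[[0,1.36,-0.6,0,0,0],[0,1.4,-0.4,0,0,0],[0,1.07,-0.16,0,0,0],[0,1.07,-0.1,0,0,0],[0,1.08,-0.05,0,0,0],[0,1.08,0.01,0,0,0],[0,0,0,0,0,0]]'
python3 - <<'E'
from h import *
go([.565,.1036-.206*(1-np.cos(np.radians(92))),.0276+.206*np.sin(np.radians(92))],-2)
E
```

```text
time: 14.75
eef_pos: [0.5655, -0.1103, 0.2366]
tool_rot: [3.139, 0.002, -0.036]
force: [-4.1, -0.8, 6.5]
width: 0.0101
grip_force: 31.3
t 14.75 now-axes cm [-0.05 -0.07  0.32] | after-turn-axes cm [-0.05 -0.07  0.32] turn deg [ 0.14  0.11 -0.05] F [-4.1 -0.8  6.5] w 10.1 g 31.3
```

```bash
python3 -m pendant '[[0,1.08,0.07,0,0,0],[0,1.07,0.15,0,0,0],[0,1.06,0.2,0,0,0],[0,0,0,0,0,0]]'
python3 -m pendant '[[0,1.05,0.25,0,0,0],[0,1.04,0.32,0,0,0],[0,1.02,0.38,0,0,0],[0,0,0,0,0,0]]'
python3 - <<'E'
from h import *
go([.564,.1036-.206*(1-np.cos(np.radians(110))),.0276+.206*np.sin(np.radians(110))],-2)
im=viewer.snapshot("side");cv2.imwrite("pics/side5.png",im[:,:,::-1])
a=cv2.imread("pics/side5.png")[150:300,270:420]
cv2.imwrite("pics/crop5.png",cv2.resize(a,None,fx=3.5,fy=3.5,interpolation=cv2.INTER_CUBIC))
E
```

```text
time: 15.08
eef_pos: [0.5643, -0.1417, 0.2321]
tool_rot: [3.14, 0.002, -0.035]
force: [-4.4, -1.4, 4.8]
width: 0.011
grip_force: 31.7
time: 15.42
eef_pos: [0.5631, -0.1732, 0.2225]
tool_rot: [3.139, 0.002, -0.035]
force: [-4.5, -1.7, 3.8]
width: 0.0105
grip_force: 32.3
t 15.42 now-axes cm [ 0.09 -0.04  0.13] | after-turn-axes cm [ 0.09 -0.04  0.13] turn deg [ 0.15  0.14 -0.01] F [-4.5 -1.7  3.8] w 10.5 g 32.3
```

View pics/crop5.png

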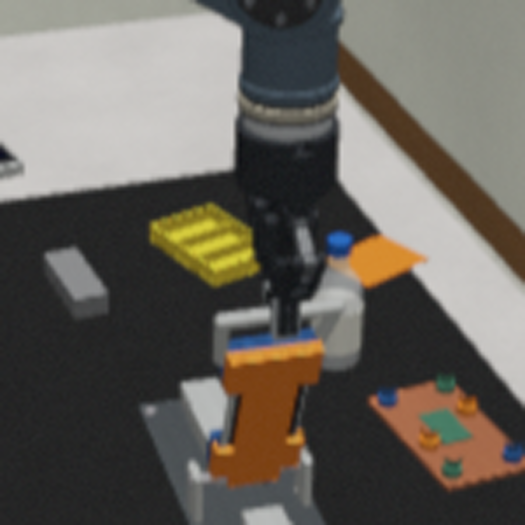

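The side crop shows the leaves closed on the phone and tilting together. The fingers hold the bar at its middle, (287,315). I'll carry on over.

```bash
python3 -m pendant '[[0,1.33,0.54,0,0,0],[0,1.29,0.65,0,0,0],[0,1.25,0.74,0,0,0],[0,1.19,0.82,0,0,0],[0,1.13,0.9,0,0,0],[0,1.07,0.97,0,0,0],[0,1.0,1.03,0,0,0],[0,0.92,1.1,0,0,0],[0,0.85,1.16,0,0,0],[0,0,0,0,0,0]]'
python3 - <<'E'
from h import *
go([.561,.1036-.206*(1-np.cos(np.radians(146))),.0276+.206*np.sin(np.radians(146))],-2)
E
```

```text
time: 16.3
eef_pos: [0.5593, -0.273, 0.1407]
tool_rot: [3.141, 0.003, -0.035]
force: [-5.0, -3.1, -0.2]
width: 0.0109
grip_force: 34.6
t 16.3 now-axes cm [ 0.17  0.02 -0.21] | after-turn-axes cm [ 0.17  0.02 -0.21] turn deg [ 0.04  0.2  -0.01] F [-5.  -3.1 -0.2] w 10.9 g 34.6
```

```bash
python3 -m pendant '[[0.1,0.76,1.22,0,0,0],[0,0.68,1.27,0,0,0],[0,0.58,1.31,0,0,0],[0,0.49,1.35,0,0,0],[0,0.4,1.35,0,0,0],[0,0.3,1.3,0,0,0],[0,0.2,1.2,0,0,0],[0,0,0,0,0,0]]'
python3 - <<'E'
from h import *
go([.559,.1036-.412,.0276],-2)
E
```

```text
time: 16.97
eef_pos: [0.5581, -0.3062, 0.0508]
tool_rot: [3.141, 0.005, -0.033]
force: [-7.8, -5.2, 0.4]
width: 0.0104
grip_force: 36.4
t 16.97 now-axes cm [0.1  0.21 2.32] | after-turn-axes cm [0.09 0.22 2.32] turn deg [0.04 0.3  0.08] F [-7.8 -5.2  0.4] w 10.4 g 36.4
```

```bash
python3 -m pendant '[[0.1,0.12,1.0,0,0,0],[0,0.05,0.6,0,0,0],[0,0,0.3,0,0,0],[0,0,0,0,0,0]]'
python3 -m pendant '[[0,0,0.3,0,0,0],[0,0,0.3,0,0,0],[0,0,0,0,0,0]]'
python3 - <<'E'
from h import *
im=viewer.snapshot("side");cv2.imwrite("pics/side6.png",im[:,:,::-1])
a=cv2.imread("pics/side6.png")[200:350,270:420]
cv2.imwrite("pics/crop6.png",cv2.resize(a,None,fx=3.5,fy=3.5,interpolation=cv2.INTER_CUBIC))
E
```

```text
time: 17.3
eef_pos: [0.5581, -0.3078, 0.0328]
tool_rot: [3.141, 0.007, -0.033]
force: [-10.7, -6.0, -1.8]
width: 0.0109
grip_force: 36.8
time: 17.55
eef_pos: [0.5581, -0.308, 0.0273]
tool_rot: [3.14, 0.007, -0.032]
force: [-10.5, -7.5, -0.8]
width: 0.0109
grip_force: 37.0
```

View pics/crop6.png

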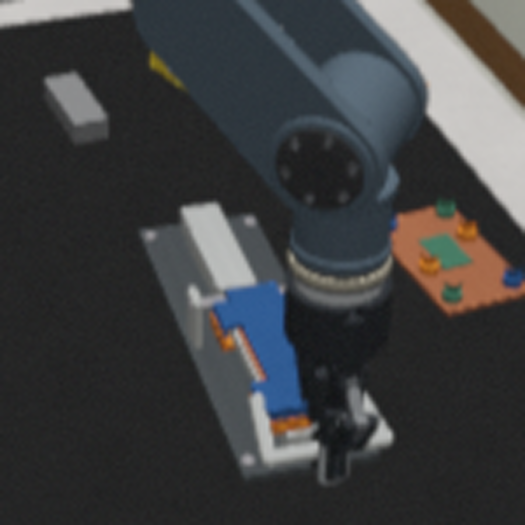

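The side crop shows the blue leaf lying on top, nearly flat, with an orange edge and the phone beneath it. The bar is in the fingers at (335,430). I'll press the last millimetres until it stops.

```bash
python3 -m pendant '[[0.2,0,0.2,0,0,0],[0,0,0.2,0,0,0],[0,0,0,0,0,0]]'
python3 -m pendant '[[0.2,-0.1,0.2,0,0,0],[0,0,0,0,0,0]]'
```

```text
time: 17.85
eef_pos: [0.5582, -0.308, 0.023]
tool_rot: [3.141, 0.011, -0.032]
force: [-15.4, -8.2, 0.1]
width: 0.0112
grip_force: 37.3
time: 18.02
eef_pos: [0.5582, -0.308, 0.0218]
tool_rot: [3.14, 0.015, -0.031]
force: [-21.6, -11.0, 6.4]
width: 0.0108
grip_force: 37.9
```

```bash
python3 -m pendant '[[-0.4,0.2,0,0,0,0],[-0.3,0.1,0,0,0,0],[0,0,0.1,0,0,0],[0,0,0,0,0,0]]'
python3 -m pendant '[[0,0,0.2,0,0,0],[0,0,0,0,0,0]]'
python3 -m pendant '[[0,0,0.2,0,0,0],[0,0,0,0,0,0]]'
```

```text
time: 18.35
eef_pos: [0.5582, -0.3082, 0.0218]
tool_rot: [3.141, 0.001, -0.033]
force: [-5.2, -0.5, 4.3]
width: 0.0106
grip_force: 37.7
time: 18.52
eef_pos: [0.5582, -0.3083, 0.0216]
tool_rot: [3.141, 0.001, -0.033]
force: [-7.6, 1.3, 14.1]
width: 0.0109
grip_force: 38.6
time: 18.68
eef_pos: [0.5583, -0.3083, 0.0215]
tool_rot: [3.141, 0.001, -0.032]
force: [-9.6, 2.8, 25.3]
width: 0.0106
grip_force: 39.4
```

```bash
python3 -m pendant '[[-0.2,0,-0.5,0,0,0],[0,-0.01,-0.72,0,0,0],[0,-0.1,-1.0,0,0,0],[0,-0.15,-1.2,0,0,0],[0,-0.2,-1.4,0,0,0],[0,-0.3,-1.41,0,0,0],[0,-0.4,-1.38,0,0,0],[0,-0.49,-1.35,0,0,0],[0,0,0,0,0,0]]'
python3 - <<'E'
from h import *
for a in (156,152,148): go([.560,-.3083+.206*(1-np.cos(np.radians(180-a))),.0215+.206*np.sin(np.radians(a))],-2)
im=viewer.snapshot("side");cv2.imwrite("pics/side7.png",im[:,:,::-1])
a=cv2.imread("pics/side7.png")[200:350,270:420]
cv2.imwrite("pics/crop7.png",cv2.resize(a,None,fx=3.5,fy=3.5,interpolation=cv2.INTER_CUBIC))
E
```

```text
time: 19.43
eef_pos: [0.5586, -0.2894, 0.1104]
tool_rot: [-3.14, -0.003, -0.033]
force: [3.8, 3.4, -1.7]
width: 0.0106
grip_force: 35.3
t 19.43 now-axes cm [0.14 0.1  0.51] | after-turn-axes cm [0.14 0.1  0.51] turn deg [-0.06 -0.18  0.08] F [ 3.8  3.4 -1.7] w 10.6 g 35.3
t 19.43 now-axes cm [ 0.12 -0.53 -0.78] | after-turn-axes cm [ 0.12 -0.53 -0.78] turn deg [-0.06 -0.18  0.08] F [ 3.8  3.4 -1.7] w 10.6 g 35.3
t 19.43 now-axes cm [ 0.1  -1.25 -2.02] | after-turn-axes cm [ 0.09 -1.25 -2.02] turn deg [-0.06 -0.18  0.08] F [ 3.8  3.4 -1.7] w 10.6 g 35.3
```

View pics/crop7.png

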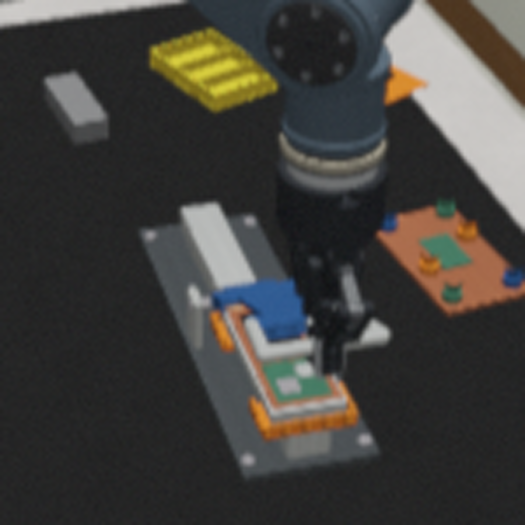

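The side crop shows the phone lying back-up (green board at (300,382)) in the flat orange leaf, with the blue leaf rising clear. I'll keep opening.

```bash
python3 -m pendant '[[0.1,-0.53,-0.75,0,0,0],[0,-0.72,-1.25,0,0,0],[0,-0.8,-1.19,0,0,0],[0,-0.89,-1.13,0,0,0],[0,-0.96,-1.07,0,0,0],[0,-1.03,-1.0,0,0,0],[0,-1.1,-0.92,0,0,0],[0,-1.16,-0.85,0,0,0],[0,-1.22,-0.76,0,0,0],[0,-1.27,-0.68,0,0,0],[0,-1.31,-0.58,0,0,0],[0,-1.35,-0.49,0,0,0]]'
python3 -m pendant '[[0,0,0,0,0,0]]'
python3 - <<'E'
from h import *
a=104;go([.563,-.3083+.206*(1-np.cos(np.radians(180-a))),.0235+.206*np.sin(np.radians(a))],-2)
E
```

```text
time: 20.48
eef_pos: [0.5633, -0.1715, 0.2194]
tool_rot: [3.132, -0.005, -0.033]
force: [-2.8, -7.8, 13.7]
width: 0.0109
grip_force: 35.7
time: 20.57
eef_pos: [0.5635, -0.1687, 0.2201]
tool_rot: [3.135, -0.006, -0.032]
force: [-3.5, -4.2, 15.9]
width: 0.011
grip_force: 36.2
t 20.57 now-axes cm [-0.1  -1.65 -0.34] | after-turn-axes cm [-0.1  -1.65 -0.33] turn deg [ 0.35 -0.35  0.18] F [-3.5 -4.2 15.9] w 11.0 g 36.2
```

```bash
python3 -m pendant '[[0,-1.38,-0.6,0,0,0],[0,-1.41,-0.4,0,0,0],[0,-1.42,-0.2,0,0,0],[0,-1.43,-0.1,0,0,0],[0,-1.44,0,0,0,0],[0,-1.43,0.1,0,0,0],[0,-1.42,0.2,0,0,0],[0,-1.41,0.3,0,0,0],[0,-1.38,0.4,0,0,0],[0,0,0,0,0,0]]'
python3 - <<'E'
from h import *
a=72;go([.567,-.3083+.206*(1-np.cos(np.radians(180-a))),.02+.206*np.sin(np.radians(a))],-2)
E
```

```text
time: 21.4
eef_pos: [0.5683, -0.0376, 0.2179]
tool_rot: [-3.139, -0.005, -0.032]
force: [5.2, 3.2, 6.5]
width: 0.0108
grip_force: 37.4
t 21.4 now-axes cm [-0.12  0.11  0.19] | after-turn-axes cm [-0.12  0.11  0.19] turn deg [-0.15 -0.28  0.14] F [5.2 3.2 6.5] w 10.8 g 37.4
```

```bash
python3 -m pendant '[[0,-1.35,0.45,0,0,0],[0,-1.31,0.55,0,0,0],[0,-1.27,0.66,0,0,0],[0,-1.22,0.76,0,0,0],[0,-1.16,0.85,0,0,0],[0,-1.1,0.92,0,0,0],[0,-1.03,1.0,0,0,0],[0,-0.96,1.07,0,0,0],[0,-0.89,1.13,0,0,0],[0,-0.8,1.19,0,0,0],[0,-0.72,1.25,0,0,0],[0,0,0,0,0,0]]'
python3 - <<'E'
from h import *
a=28;go([.571,-.3083+.206*(1-np.cos(np.radians(180-a))),.02+.206*np.sin(np.radians(a))],-2)
E
```

```text
time: 22.4
eef_pos: [0.5721, 0.0793, 0.1166]
tool_rot: [-3.14, -0.003, -0.033]
force: [7.6, 2.1, -0.9]
width: 0.0104
grip_force: 38.8
t 22.4 now-axes cm [-0.11 -0.02 -0.01] | after-turn-axes cm [-0.11 -0.02 -0.01] turn deg [-0.1  -0.17  0.1 ] F [ 7.6  2.1 -0.9] w 10.4 g 38.8
```

```bash
python3 -m pendant '[[-0.1,-0.63,1.29,0,0,0],[0,-0.54,1.33,0,0,0],[0,-0.44,1.37,0,0,0],[0,-0.35,1.4,0,0,0],[0,-0.25,1.42,0,0,0],[0,-0.15,1.2,0,0,0],[0,-0.05,1.0,0,0,0],[0,0,0.4,0,0,0],[0,0,0,0,0,0]]'
python3 -m pendant '[[0,0,0.3,0,0,0],[0,0,0,0,0,0]]'
```

```text
time: 23.15
eef_pos: [0.5728, 0.1034, 0.0235]
tool_rot: [-3.139, -0.005, -0.035]
force: [8.2, 5.9, -0.5]
width: 0.01
grip_force: 40.8
time: 23.32
eef_pos: [0.5729, 0.1034, 0.0211]
tool_rot: [-3.139, -0.005, -0.035]
force: [7.5, 5.9, -1.0]
width: 0.0107
grip_force: 40.8
```

Still moving freely. I'll press to the stop.

```bash
python3 -m pendant '[[-0.1,0,0.2,0,0,0],[0,0,0.1,0,0,0],[0,0,0,0,0,0]]'
python3 -m pendant '[[0,0,0.2,0,0,0],[0,0,0.1,0,0,0],[0,0,0,0,0,0]]'
```

```text
time: 23.57
eef_pos: [0.5729, 0.1034, 0.0187]
tool_rot: [-3.139, -0.008, -0.035]
force: [9.2, 6.5, -1.3]
width: 0.0108
grip_force: 41.0
time: 23.82
eef_pos: [0.573, 0.1035, 0.0167]
tool_rot: [-3.139, -0.008, -0.035]
force: [8.0, 5.8, 7.1]
width: 0.0106
grip_force: 41.8
```

```bash
python3 -m pendant '[[0,0,0.2,0,0,0],[0,0,0.1,0,0,0],[0,0,0,0,0,0]]'
python3 -m pendant '[[0,0,-0.3,0,0,0],[0,0,0,0,0,0],[0,0,0,0,0,0],[0,0,0,0,0,0],[0,0,0,0,0,0]]' 3.6
python3 -m pendant '[[0,0,-0.5,0,0,0],[0,0,-1.5,0,0,0],[0,0,-2.5,0,0,0],[0,0,-3,0,0,0],[0,0,-3,0,0,0],[0,0,-3,0,0,0],[0,-3,-1,0,0,0],[0,-4,0,0,0,0],[0,-4,0,0,0,0],[0,-4,0,0,0,0],[0,-4,0,0,0,0],[0,-3,0,0,0,0]]'
```

```text
time: 24.07
eef_pos: [0.5731, 0.1035, 0.0164]
tool_rot: [-3.139, -0.009, -0.035]
force: [2.5, 5.3, 24.3]
width: 0.0106
grip_force: 43.2
time: 24.48
eef_pos: [0.5677, 0.1011, 0.0142]
tool_rot: [-3.142, 0.004, -0.034]
force: [0.3, -0.3, -0.5]
width: 0.036
grip_force: 0.0
time: 25.48
eef_pos: [0.5762, 0.3237, 0.1604]
tool_rot: [-3.141, 0.001, -0.033]
force: [1.2, -0.7, 0.6]
width: 0.036
grip_force: 0.0
```

Run:
```python
from h import *
go([0.57,.3,.16],-2)
for c in ("top","side"):
    im=viewer.snapshot(c);cv2.imwrite(f"pics/{c}8.png",im[:,:,::-1])
a=cv2.imread("pics/top8.png")[190:290,300:480];b=cv2.imread("pics/side8.png")[200:350,280:400]
a=cv2.resize(a,None,fx=2.5,fy=2.5,interpolation=cv2.INTER_CUBIC);b=cv2.resize(b,None,fx=2.9,fy=2.9,interpolation=cv2.INTER_CUBIC)
c=np.zeros((435,800,3),np.uint8);c[:250,:450]=a;c[:b.shape[0],450:450+b.shape[1]]=b[:,:350]
cv2.imwrite("pics/crop8.png",c)
```

```text
t 25.48 now-axes cm [-0.55  2.39  0.03] | after-turn-axes cm [-0.54  2.39  0.04] turn deg [-0.04  0.03  0.11] F [ 1.2 -0.7  0.6] w 36.0 g 0.0
```

View pics/crop8.png

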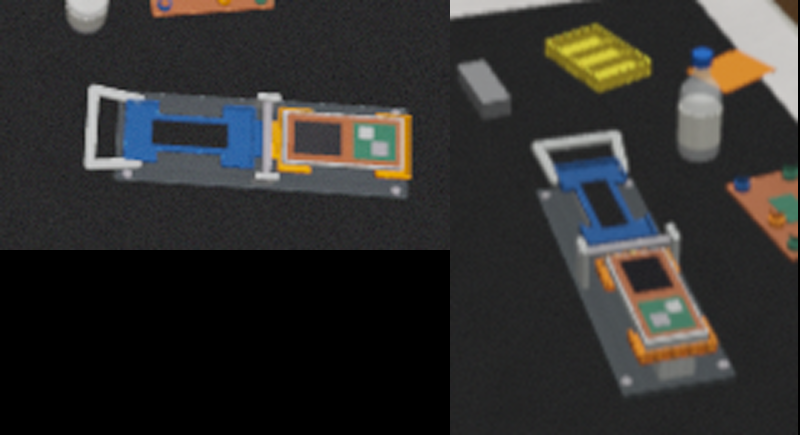

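The final view shows the blue leaf flat and open with its bar at (95,128). The phone is back-up within the orange rims, (285–408, 112–168), and the bystanders look undisturbed.

```bash
python3 -c "
from workcell import close_job
print(close_job())"
```

```text
the job is handed in; nothing more can be done
None
```

The job is handed in at about 25.5 s: the phone lies screen down in the flat orange leaf, the blue leaf is swung fully back open and released, and the other things look undisturbed.

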